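# Sort the press studs by thread pitch and check them under the bridge

## Robot

A 6-joint arm with a two-finger parallel gripper is mounted at the origin on the work surface. World frame = base frame: x ahead of the robot, y to its left, z up, the work surface at z = 0. Lengths are in mm, angles in degrees, forces in N, time in s.
With the tool pointing down it reaches from about 300 to 850 mm from the base axis. Payload 4.2 kg.
Tool frame: the origin (TCP) lies at the very end of the fingers, on their centre line; the grasp point (between the pads) lies 19 mm behind it; z points along the fingers, y is the line along which they close (so a half turn about z gives the same grasp; the last joint's range is limited). The gripper opens to 91 mm and grips with 3 to 60 N. Pads are 32 mm wide; open, the fingers measure 118 mm over their backs; the gripper's body (76 mm by 178 mm) begins 60 mm behind the grasp point.
Start: joints at [62.796, 18.312, 89.639, -0, 72.044, -1.146], TCP at [252.592, 516.566, 213.976] pointing down, gripper open.
Joint ranges: [-177.97, 177.97], [-48.28, 115.42], [12.27, 149.76], [-77.06, 257.06], [2.81, 150.46], [-146.56, 146.56]. Speed limits (degrees/s): [147.25, 147.25, 180, 180, 180, 180].

## Interface

Orientations are given as [roll, pitch, yaw] about the fixed x, y, z axes, in that order (R = Rz(yaw) Ry(pitch) Rx(roll)).
In Python, from workcell import * gives the robot as it stands.
- The arm moves only by the tool move_arm, never from a script. Its argument "motion" is a list of rows, each a list of 3 entries, a list of its own where there are three numbers: the finger opening in mm, from 0 to 91.2, then the shift along the world's x, y, z in units of 25 mm (1.0 is 25 mm), then the turn, a rotation vector about the world's x, y, z in units of 4 degrees (1.0 is 4 degrees). In form: [[grip, [x, y, z], [ax, ay, az]], ...]. A call has 1 to 20 rows; each row shifts and turns the commanded pose from where the row before left it; what a row does not reach is not made up. A row lasts 1/12 s, in which the tool goes at most 41.7 mm and 7.16 degrees, less where a joint would pass 70% of its speed; a pose out of reach is approached as far as the arm can. A call with a number of a shift or a turn outside -1 to 1 is refused whole. A call with a gripper value outside its range is refused whole. The fingers move at their own pace and stop on an object; "grip_force" is the grip in N (left out, the last holds). Time passes only in rows, so rows that do not move let the fingers close. It gives the time, the measured TCP pose, the force, the opening and the grip force at its end, in the units of the state.
- state(): the state, without advancing time (a new reading comes with each control period).
- grab_frame(name): name is "side" or "top"; returns the picture (384x512x3 uint8, blue, green, red); there is no depth.
- camera_info(name): a dict with "fx", "fy", "cx", "cy" (pixels), "rvec" (rotation vector, rad) and "tvec" (3), from world to camera coordinates, as OpenCV has them. Camera axes: x right, y down, z forward; pixel columns grow to the right and rows downward; lengths in mm; the calibration is good to about 2 mm. A picture is of the moment at which its call begins. camera_info takes no time and is no camera call.
- job_done(): hands the job in; it is judged then, once.
The state is a dict: "time_s": time; "qpos": joint angles; "qvel": joint speeds; "effort": joint torques, N m; "ee_pos": TCP position; "ee_rot": TCP orientation; "force": force on the tool from outside, world axes, zero at the start; "torque": the same for the moment, N m; "gripper_width": finger opening in mm; "gripper_force": force on a finger pad.
Only numpy, scipy, OpenCV 4.12 (cv2) and the standard library are available. Lean on these libraries where they do the work, as an engineer would, in place of code of your own. Each camera call takes 0.05 s, during which the arm holds its last target. There are 200 camera calls.

## Task

Slide the orange bridge to the left end stop of its bed to clear the thread gauges, then sort the loose studs by thread pitch: seat each one in a free notch of the gauge plate that matches its thread (broad coarse crests in the blue gauge, narrow fine crests in the green one), centred, with its grooves dropped fully down over the combs. When all studs are seated and let go, slide the bridge across them to the right end stop, so that it passes over every stud, and leave it there; leave the jar, the brick and the ring clamp where they are.

Things in the scene. Friction and masses are not known exactly. Their poses are not given: they have to be found in the camera images.
- bridge (a joint): The orange go/no-go bridge, a gantry 156 x 24 mm standing 70 mm above the table, slides freely along the bed (about 3 N of friction, stays where left). Value in m: 0 = against the left end stop (the robot's left, +y end of the bed), growing towards the robot's right, 0.39 = against the right end stop. It moves along -y of bed. Its beam's steel feelers clear a correctly seated stud by 2.5 mm but hit one that rides up on its comb (5.7 mm higher).
- bridge_knob (a point): Grip point of the bridge's upright black cylindrical knob, 22 mm in diameter: it reaches from 70 to 104 mm above the table, this point is at 92 mm on its axis.
- bed: Grey fixed bed plate 160 (x) x 430 (y) x 10 mm, origin at the centre of its underside on the table. The bridge slides along its y axis; both gauges are fixed on it.
- gauge_coarse: Blue notched gauge plate for the 18 mm pitch, fixed on the bed at either its left or its right half; 134 (x) x 163 (y) mm, origin under its centre, 10 mm above the table. Four thin upright combs across it (rounded edges, 4 mm thick, at x = +-37 and 55 mm, tops 42 mm above its underside) have three 90-degree V notches in line, at y = -55, 0 and 55 mm; the middle of the plate (|x| < 28 mm) is open to give the fingers room.
- gauge_coarse_seat1 (a point): Seat at y = -55 mm of the blue gauge: where the middle of a 18 mm pitch stud comes to lie, on its axis, 40 mm above the table, when its thread grooves have dropped over the combs; the stud then lies along this frame's x.
- gauge_coarse_seat2 (a point): Seat at y = 0 mm of the blue gauge: where the middle of a 18 mm pitch stud comes to lie, on its axis, 40 mm above the table, when its thread grooves have dropped over the combs; the stud then lies along this frame's x.
- gauge_coarse_seat3 (a point): Seat at y = 55 mm of the blue gauge: where the middle of a 18 mm pitch stud comes to lie, on its axis, 40 mm above the table, when its thread grooves have dropped over the combs; the stud then lies along this frame's x.
- gauge_fine: Green notched gauge plate for the 12 mm pitch, fixed on the bed at either its left or its right half; 134 (x) x 163 (y) mm, origin under its centre, 10 mm above the table. Four thin upright combs across it (rounded edges, 4 mm thick, at x = +-30.5 and 42.5 mm, tops 42 mm above its underside) have three 90-degree V notches in line, at y = -55, 0 and 55 mm; the middle of the plate (|x| < 28 mm) is open to give the fingers room.
- gauge_fine_seat1 (a point): Seat at y = -55 mm of the green gauge: where the middle of a 12 mm pitch stud comes to lie, on its axis, 40 mm above the table, when its thread grooves have dropped over the combs; the stud then lies along this frame's x.
- gauge_fine_seat2 (a point): Seat at y = 0 mm of the green gauge: where the middle of a 12 mm pitch stud comes to lie, on its axis, 40 mm above the table, when its thread grooves have dropped over the combs; the stud then lies along this frame's x.
- gauge_fine_seat3 (a point): Seat at y = 55 mm of the green gauge: where the middle of a 12 mm pitch stud comes to lie, on its axis, 40 mm above the table, when its thread grooves have dropped over the combs; the stud then lies along this frame's x.
- stud_coarse1: Loose steel stud with the coarse thread (18 mm pitch: broad crests 10 mm wide, two and a half on each end), 126 mm long, 24 mm over the bright crests, 16 mm dark core, 0.25 kg; the same at both ends. Its middle is a brass square 24 x 24 mm, 30 mm long, by which it is gripped. Origin at its middle on the axis (12 mm above the table when lying there), x along the stud. May be absent.
- stud_coarse2: Loose steel stud with the coarse thread (18 mm pitch: broad crests 10 mm wide, two and a half on each end), 126 mm long, 24 mm over the bright crests, 16 mm dark core, 0.25 kg; the same at both ends. Its middle is a brass square 24 x 24 mm, 30 mm long, by which it is gripped. Origin at its middle on the axis (12 mm above the table when lying there), x along the stud. May be absent.
- stud_coarse3: Loose steel stud with the coarse thread (18 mm pitch: broad crests 10 mm wide, two and a half on each end), 126 mm long, 24 mm over the bright crests, 16 mm dark core, 0.25 kg; the same at both ends. Its middle is a brass square 24 x 24 mm, 30 mm long, by which it is gripped. Origin at its middle on the axis (12 mm above the table when lying there), x along the stud. May be absent.
- stud_fine1: Loose steel stud with the fine thread (12 mm pitch: narrow crests 5 mm wide, four on each end), 126 mm long, 24 mm over the bright crests, 16 mm dark core, 0.25 kg; the same at both ends. Its middle is a brass square 24 x 24 mm, 30 mm long, by which it is gripped. Origin at its middle on the axis (12 mm above the table when lying there), x along the stud. May be absent.
- stud_fine2: Loose steel stud with the fine thread (12 mm pitch: narrow crests 5 mm wide, four on each end), 126 mm long, 24 mm over the bright crests, 16 mm dark core, 0.25 kg; the same at both ends. Its middle is a brass square 24 x 24 mm, 30 mm long, by which it is gripped. Origin at its middle on the axis (12 mm above the table when lying there), x along the stud. May be absent.
- stud_fine3: Loose steel stud with the fine thread (12 mm pitch: narrow crests 5 mm wide, four on each end), 126 mm long, 24 mm over the bright crests, 16 mm dark core, 0.25 kg; the same at both ends. Its middle is a brass square 24 x 24 mm, 30 mm long, by which it is gripped. Origin at its middle on the axis (12 mm above the table when lying there), x along the stud. May be absent.
- jar: White jar with a blue lid, 80 mm wide, 85 mm tall; bystander. Origin under its centre.
- firebrick: Loose terracotta soldering brick 115 x 100 x 32 mm; bystander. Origin under its centre.
- ring_clamp: Wooden ring clamp, a 28 mm stick 130 mm long lying along its y beyond the bed; bystander. Origin under its centre.

How it is judged (in metres and radians):
On the way, in this order (a step that is already met when the one before it is completed fails the run):
1. the bridge is at the left end stop, clear of the gauges (value of joint bridge below 0.007 m), for 0.2 s.
2. with the bridge still at the left, every stud present is seated in the gauge of its own pitch and let go (value of joint bridge below 0.03 m and z of stud_coarse1 in the frame of gauge_coarse between 0.027 and 0.0325 m and x of stud_coarse1 in the frame of gauge_coarse between -0.006 and 0.006 m and y of stud_coarse1 in the frame of gauge_coarse between -0.075 and 0.075 m and angle between the x axis of each of stud_coarse1, stud_coarse2, stud_coarse3 and the x axis of gauge_coarse, either way round below 0.06 rad and linear speed of each of stud_coarse1, stud_coarse2, stud_coarse3, stud_fine1, stud_fine2, stud_fine3 below 0.02 m/s and contact force between each of stud_coarse1, stud_coarse2, stud_coarse3, stud_fine1, stud_fine2, stud_fine3 and the fingers below 0.3 N and z of stud_coarse2 in the frame of gauge_coarse between 0.027 and 0.0325 m and x of stud_coarse2 in the frame of gauge_coarse between -0.006 and 0.006 m and y of stud_coarse2 in the frame of gauge_coarse between -0.075 and 0.075 m and z of stud_coarse3 in the frame of gauge_coarse between 0.027 and 0.0325 m and x of stud_coarse3 in the frame of gauge_coarse between -0.006 and 0.006 m and y of stud_coarse3 in the frame of gauge_coarse between -0.075 and 0.075 m and z of stud_fine1 in the frame of gauge_fine between 0.027 and 0.0325 m and x of stud_fine1 in the frame of gauge_fine between -0.006 and 0.006 m and y of stud_fine1 in the frame of gauge_fine between -0.075 and 0.075 m and angle between the x axis of each of stud_fine1, stud_fine2, stud_fine3 and the x axis of gauge_fine, either way round below 0.06 rad and z of stud_fine2 in the frame of gauge_fine between 0.027 and 0.0325 m and x of stud_fine2 in the frame of gauge_fine between -0.006 and 0.006 m and y of stud_fine2 in the frame of gauge_fine between -0.075 and 0.075 m and z of stud_fine3 in the frame of gauge_fine between 0.027 and 0.0325 m and x of stud_fine3 in the frame of gauge_fine between -0.006 and 0.006 m and y of stud_fine3 in the frame of gauge_fine between -0.075 and 0.075 m), for 0.3 s.
3. the bridge is at the right end stop (value of joint bridge above 0.383 m), for 0.2 s.
At the end, for the whole second after the job is handed in: Every stud present lies at rest, let go, in a notch of the gauge of its pitch, axis -3 to +2.5 mm from seat height (wrong pitch rides 5.7 mm high), centred to 6 mm lengthwise, in line to 0.06 rad; the bridge is within 7 mm of the right end stop (value of joint bridge above 0.383 m and z of stud_coarse1 in the frame of gauge_coarse between 0.027 and 0.0325 m and x of stud_coarse1 in the frame of gauge_coarse between -0.006 and 0.006 m and y of stud_coarse1 in the frame of gauge_coarse between -0.075 and 0.075 m and angle between the x axis of each of stud_coarse1, stud_coarse2, stud_coarse3 and the x axis of gauge_coarse, either way round below 0.06 rad and linear speed of each of stud_coarse1, stud_coarse2, stud_coarse3, stud_fine1, stud_fine2, stud_fine3 below 0.02 m/s and contact force between each of stud_coarse1, stud_coarse2, stud_coarse3, stud_fine1, stud_fine2, stud_fine3 and the fingers below 0.3 N and z of stud_coarse2 in the frame of gauge_coarse between 0.027 and 0.0325 m and x of stud_coarse2 in the frame of gauge_coarse between -0.006 and 0.006 m and y of stud_coarse2 in the frame of gauge_coarse between -0.075 and 0.075 m and z of stud_coarse3 in the frame of gauge_coarse between 0.027 and 0.0325 m and x of stud_coarse3 in the frame of gauge_coarse between -0.006 and 0.006 m and y of stud_coarse3 in the frame of gauge_coarse between -0.075 and 0.075 m and z of stud_fine1 in the frame of gauge_fine between 0.027 and 0.0325 m and x of stud_fine1 in the frame of gauge_fine between -0.006 and 0.006 m and y of stud_fine1 in the frame of gauge_fine between -0.075 and 0.075 m and angle between the x axis of each of stud_fine1, stud_fine2, stud_fine3 and the x axis of gauge_fine, either way round below 0.06 rad and z of stud_fine2 in the frame of gauge_fine between 0.027 and 0.0325 m and x of stud_fine2 in the frame of gauge_fine between -0.006 and 0.006 m and y of stud_fine2 in the frame of gauge_fine between -0.075 and 0.075 m and z of stud_fine3 in the frame of gauge_fine between 0.027 and 0.0325 m and x of stud_fine3 in the frame of gauge_fine between -0.006 and 0.006 m and y of stud_fine3 in the frame of gauge_fine between -0.075 and 0.075 m); the robot touches nothing.
It fails at once if the jar, the firebrick or the ring clamp is moved more than 25 mm (distance of any of jar, firebrick, ring_clamp from where it was at the start of the episode above 0.025 m).
Of stud_coarse1, stud_fine1, stud_coarse2, stud_fine2, stud_coarse3, stud_fine3 only 4 to 6 are there at a start; the rules pass over those that are not, and their reading is None.
At some moment in a run one of stud_coarse1, stud_fine1, stud_coarse2, stud_fine2, stud_coarse3, stud_fine3 may be knocked a few centimetres aside while the robot is not near it.
Once in a run the grip may slacken for a moment while it holds something.
It also fails if it takes over 210 s, if anything falls off the work surface, if the arm or the gripper's body presses on something with over 40 N, if the wrist force passes 120 N, or if a joint passes its speed limit or range.

## Working session

There is one attempt and no reset: what is moved stays moved. The work goes in short steps, Python scripts to look and compute and a tool call to move; the robot and the scene stay as the last step left them, time stands still between calls to the robot, and variables do not carry over. Pictures are saved under pics/ and viewed, at most 14 in all, crops included, and the job is handed in when it is done.

Besides the shell and the picture viewer there is one more tool, called after "Emit:" as name([rows], argument=value, ...), one row to a line, values as JSON. move_arm: Moves the arm, as the interface text tells. Shifts and turns lie within -1 to 1; 1 stands for 25 mm of shift or 4 degrees of turn. Its arguments: {"type":"object","properties":{"motion":{"type":"array","items":{"type":"array"}},"grip_force":{"type":"number"}},"required":["motion"]}

```bash
mkdir -p pics; ls; cat > h.py <<'E'
from workcell import *
import numpy as np, cv2
def ray(cam,uv):
    c=camera_info(cam);R,_=cv2.Rodrigues(np.array(c["rvec"],float));t=np.array(c["tvec"],float).ravel()
    d=np.array([(uv[0]-c["cx"])/c["fx"],(uv[1]-c["cy"])/c["fy"],1.])
    return -R.T@t, R.T@d
def at(cam,uv,z):
    o,d=ray(cam,uv);return (o+d*(z-o[2])/d[2]).round(1)
def proj(cam,p):
    c=camera_info(cam);K=np.array([[c["fx"],0,c["cx"]],[0,c["fy"],c["cy"]],[0,0,1.]])
    return cv2.projectPoints(np.array(p,float).reshape(-1,1,3),np.array(c["rvec"],float),np.array(c["tvec"],float),K,None)[0].reshape(-1,2).round(1)
def snap(cam,name,crop=None,f=1):
    im=grab_frame(cam)
    cv2.imwrite("pics/raw_"+name+".png",im)
    if crop: x0,y0,x1,y1=crop; im=im[y0:y1,x0:x1]
    if f!=1: im=cv2.resize(im,None,fx=f,fy=f,interpolation=cv2.INTER_CUBIC)
    cv2.imwrite("pics/"+name+".png",im)
E
python3 - <<'E'
from h import *
print(state())
for c in("top","side"):
    snap(c,c+"0",f=1.5); print(camera_info(c),ray(c,(256,192)))
E
```

```text
pics
{'time_s': 0.0, 'qpos': array([ 6.27968463e+01,  1.83520958e+01,  8.97080165e+01,  4.64983672e-04,
        7.20434069e+01, -1.14607410e+00]), 'qvel': array([-0.10483376,  0.00496721,  0.03591899, -0.07637842, -0.02575299,
       -0.04279993]), 'effort': array([-1.50418393e-03, -4.12435162e+01, -2.31977141e+01,  7.26153539e-02,
        4.55036620e-02, -1.09290631e-04]), 'ee_pos': array([252.3401746 , 516.09610377, 213.10481409]), 'ee_rot': array([-1.79896510e+02, -2.51251876e-03,  1.53942774e+02]), 'force': array([ 0.11117536,  0.38817037, -0.30919188]), 'torque': array([-0.00816418,  0.00663658, -0.0088372 ]), 'gripper_force': 0.0, 'gripper_width': 91.2556201837222}
{'fx': 477.28161207410085, 'fy': 477.28161207410085, 'cx': 260.20025450074905, 'cy': 191.2319797531905, 'rvec': array([ 2.10945556, -2.13413821,  0.16019149]), 'tvec': array([  17.01016165,  629.08301282, 1206.42845078])} (array([ 413.38672965,  -15.8063284 , 1296.28930459]), array([ 0.16970268,  0.02904264, -0.98510789]))
{'fx': 346.57736548291825, 'fy': 346.57736548291825, 'cx': 252.717722239431, 'cy': 190.48347158484611, 'rvec': array([ 2.15085468, -0.43454119,  0.22028913]), 'tvec': array([-562.99139853,  190.01624424,  744.95456541])} (array([ 328.29515437, -678.49110851,  583.00505976]), array([ 0.32160504,  0.74811039, -0.58052552]))
```

View pics/top0.png

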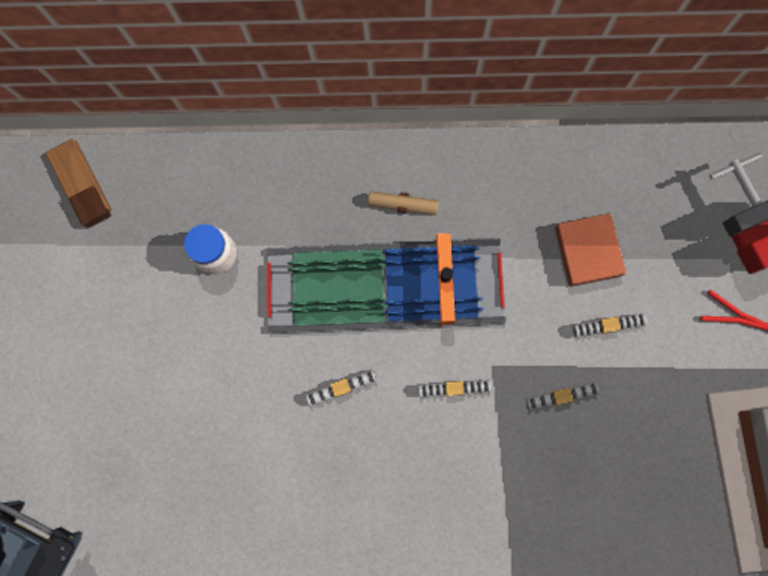

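View pics/side0.png

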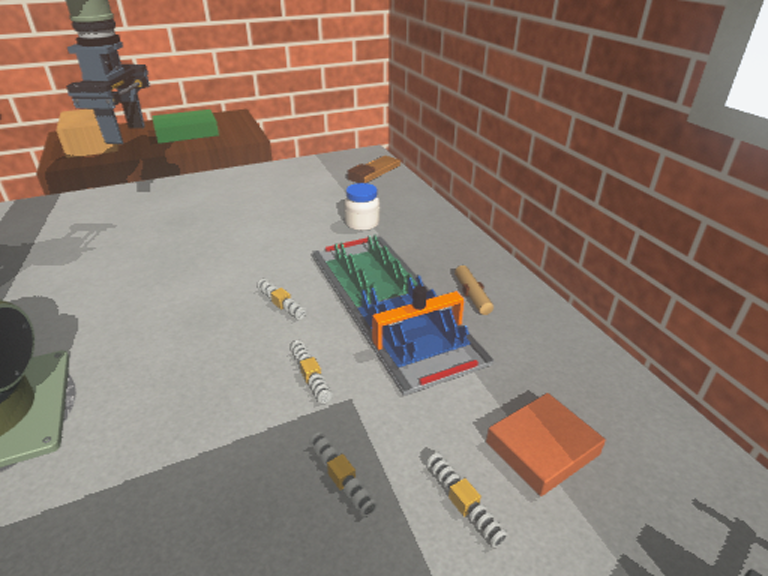

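Top view shows green gauge on the left half, blue on the right, the bridge at about (446,275), and four studs with brass squares at (341,387), (455,388), (563,397) and (611,325). The side view shows the same four. Next I zoom in for pitch and accurate poses.

```bash
cat >> h.py <<'E'
def brass(im,z=24,cam="top"):
    hsv=cv2.cvtColor(im,cv2.COLOR_BGR2HSV)
    m=cv2.inRange(hsv,(17,110,60),(28,255,255))
    n,l,s,c=cv2.connectedComponentsWithStats(m)
    return [(c[i].round(1),s[i][4],at(cam,c[i],z)) for i in range(1,n) if s[i][4]>25]
E
python3 - <<'E'
from h import *
im=cv2.imread("pics/raw_top0.png")
for b in brass(im): print(b)
T=[cv2.resize(im[y-28:y+28,x-36:x+36],None,fx=5,fy=5,interpolation=cv2.INTER_CUBIC) for x,y in((227,258),(303,259),(375,265),(407,217))]
cv2.imwrite("pics/studs.png",np.vstack([np.hstack(T[:2]),np.hstack(T[2:])]))
cv2.imwrite("pics/bed.png",cv2.resize(im[150:230,165:345],None,fx=4.4,fy=4.4,interpolation=cv2.INTER_CUBIC))
E
```

```text
(array([406.6, 216.2]), np.int32(105), array([ 561.7, -379. ,   24. ]))
(array([226.7, 258.1]), np.int32(107), array([456.1, 100.7,  24. ]))
(array([302.5, 258.4]), np.int32(106), array([453.2, -99.5,  24. ]))
(array([374.9, 263.9]), np.int32(107), array([ 437. , -288.7,   24. ]))
```

View pics/studs.png

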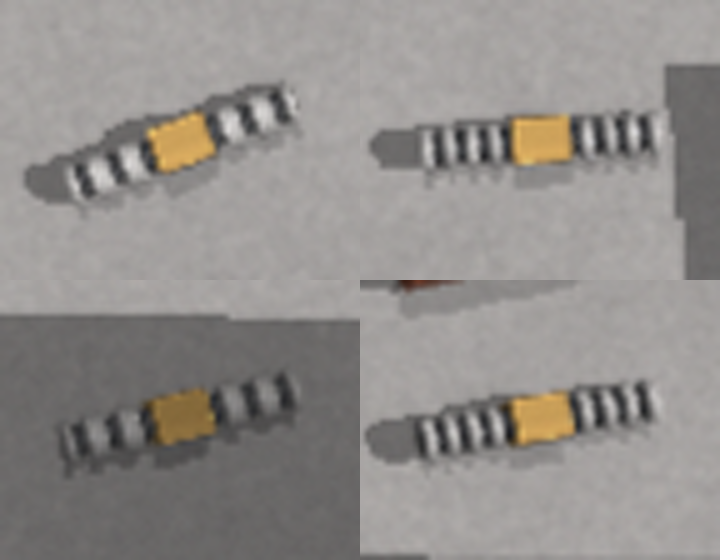

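View pics/bed.png

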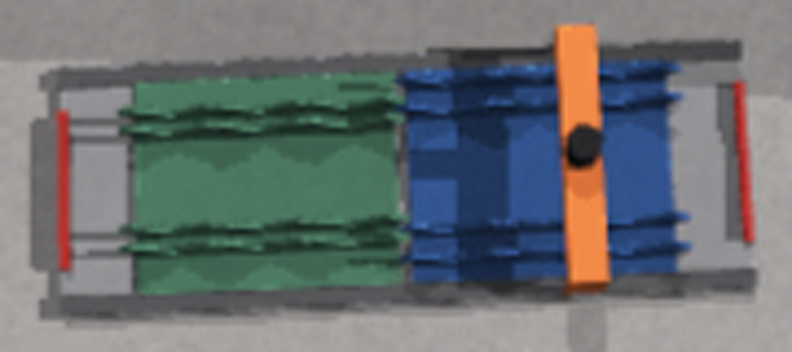

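Studs A (top left) and C (bottom left) are coarse; B (top right) and D (bottom right) are fine. Bed crop: knob at (582,147), seam between the gauges at about x=403. Now I fit the bed pose.

```bash
cat > m.py <<'E'
from h import *
im=cv2.imread("pics/raw_top0.png");hsv=cv2.cvtColor(im,cv2.COLOR_BGR2HSV)
g=cv2.inRange(hsv,(60,70,25),(85,255,255));b=cv2.inRange(hsv,(98,110,25),(125,255,255));b[:,:240]=0
W=lambda u,v,z=13: at("top",(u,v),z)[:2]
def line(P,horizontal):  # fit robustly, return centre, angle
    P=np.array(P,np.float32);v=cv2.fitLine(P,cv2.DIST_HUBER,0,.01,.01).ravel()
    a=np.degrees(np.arctan2(v[1],v[0]));return (np.median(P,0)).round(1),round(float(a)%180,2)
print(line([W(u,np.where(g[:,u])[0].max()+.5) for u in range(200,252)],1),"green front")
print(line([W(u,np.where(g[:,u])[0].min()-.5) for u in range(200,252)],1),"green rear")
rows=[r for r in range(183,198)]
print(line([W(np.where(g[r])[0].min()-.5,r) for r in rows],0),"green left")
print(line([W(np.where(g[r])[0].max()+.5,r) for r in rows],0),"green right")
print(line([W(np.where(b[r])[0].min()-.5,r) for r in rows],0),"blue left")
print(line([W(np.where(b[r])[0].max()+.5,r) for r in rows],0),"blue right")
k=(hsv[...,2]<60)&(hsv[...,1]<90);k[:, :285]=0;k[:,310:]=0;k[:172]=0;k[195:]=0
p=np.argwhere(k)[:,::-1];print("knob",len(p),p.mean(0),W(*p.mean(0),z=100))
o=cv2.inRange(hsv,(8,150,120),(16,255,255));o[:,:285]=0;o[:,312:]=0;o[:150]=0;o[225:]=0
pts=cv2.findNonZero(o);r=cv2.minAreaRect(pts);print("bridge",r,W(*r[0],z=70))
print("jar",W(137,163,85))
# studs: orientation and centre from brass + whole shape
for c in((227,258),(303,259),(375,264),(407,217)):
    br=cv2.inRange(hsv,(17,110,60),(28,255,255));w=np.zeros_like(br);cv2.circle(w,c,12,255,-1)
    q=cv2.findNonZero(br&w);R=cv2.minAreaRect(q);B=cv2.boxPoints(R)
    B=np.array([W(*x,z=24) for x in B]);e=[B[1]-B[0],B[2]-B[1]];e=max(e,key=np.linalg.norm)
    print("stud",W(*R[0],z=24),"yaw",round(np.degrees(np.arctan2(e[1],e[0]))%180,1),np.linalg.norm(B[1]-B[0]).round(1),np.linalg.norm(B[2]-B[1]).round(1))
E
python3 m.py
```

```text
(array([571.6, 105.2], dtype=float32), 91.41) green front
(array([704.6, 105.6], dtype=float32), 91.73) green rear
(array([642.3, 187.8], dtype=float32), 0.78) green left
(array([640.1,  26.1], dtype=float32), 179.64) green right
(array([639.9,  17.9], dtype=float32), 179.44) blue left
(array([ 637.8, -143.4], dtype=float32), 3.58) blue right
knob 50 [296.96 182.3 ] [643.1 -85.2]
bridge ((296.7250061035156, 184.90049743652344), (58.24929428100586, 9.292240142822266), 86.69812774658203) [642.  -86.1]
jar [703.3 331. ]
stud [456.1 100.7] yaw 107.8 31.8 23.4
stud [453.  -99.5] yaw 89.4 29.0 23.5
stud [ 436.9 -288.2] yaw 103.2 31.9 23.0
stud [ 562.  -378.6] yaw 98.7 33.0 23.6
```

Emit:
move_arm([
  [60, [0.6, -1, 0], [0, 0, 0.345]],
  [60, [0.6, -1, 0], [0, 0, 0.345]],
  [60, [0.6, -1, 0], [0, 0, 0.345]],
  [60, [0.6, -1, 0], [0, 0, 0.345]],
  [60, [0.6, -1, 0], [0, 0, 0.345]],
  [60, [0.6, -1, 0], [0, 0, 0.345]],
  [60, [0.6, -1, 0], [0, 0, 0.345]],
  [60, [0.6, -1, 0], [0, 0, 0.345]],
  [60, [0.6, -1, 0], [0, 0, 0.345]],
  [60, [0.6, -1, 0], [0, 0, 0.345]],
  [60, [0.6, -1, 0], [0, 0, 0.345]],
  [60, [0.6, -1, 0], [0, 0, 0.345]],
  [60, [0.6, -1, 0], [0, 0, 0.345]],
  [60, [0.6, -1, 0], [0, 0, 0.345]],
  [60, [0.6, -1, 0], [0, 0, 0.345]],
  [60, [0.6, -1, 0], [0, 0, 0.345]],
  [60, [0.6, -1, 0], [0, 0, 0.345]],
  [60, [0.6, -1, 0], [0, 0, 0.345]],
  [60, [0.6, -1, 0], [0, 0, 0.345]],
  [60, [0.6, -1, 0], [0, 0, 0.345]],
], grip_force=20)

```text
time_s: 1.77
ee_pos: [552.9, 15.2, 213.6]
ee_rot: [180.0, -0.1, -178.4]
force: [-0.1, -0.0, 0.1]
gripper_width: 60.2
gripper_force: 0.0
```

Emit:
move_arm([
  [60, [0.9, -1, 0], [0, 0, 0]],
  [60, [0.9, -1, 0], [0, 0, 0]],
  [60, [0.9, -1, 0], [0, 0, 0]],
  [60, [0.9, -1, 0], [0, 0, 0]],
  [60, [0, 0, 0], [0, 0, 0]],
  [60, [0, 0, 0], [0, 0, 0]],
])

```text
time_s: 2.27
ee_pos: [642.8, -84.5, 212.5]
ee_rot: [180.0, -0.1, -178.6]
force: [0.1, -0.2, -0.3]
gripper_width: 59.9
gripper_force: 0.0
```

Descend to TCP z≈76 and grip.

Emit:
move_arm([
  [60, [0, 0, -1], [0, 0, 0]],
  [60, [0, 0, -1], [0, 0, 0]],
  [60, [0, 0, -1], [0, 0, 0]],
  [60, [0, 0, -1], [0, 0, 0]],
  [60, [0, 0, -1], [0, 0, 0]],
  [60, [0, 0, -0.4], [0, 0, 0]],
  [60, [0, 0, 0], [0, 0, 0]],
  [15, [0, 0, 0], [0, 0, 0]],
  [15, [0, 0, 0], [0, 0, 0]],
  [15, [0, 0, 0], [0, 0, 0]],
  [15, [0, 0, 0], [0, 0, 0]],
  [15, [0, 0, 0], [0, 0, 0]],
  [15, [0, 0, 0], [0, 0, 0]],
], grip_force=15)

```text
time_s: 3.35
ee_pos: [643.1, -84.0, 79.9]
ee_rot: [-179.9, 0.1, -178.4]
force: [-0.4, -2.7, 2.1]
gripper_width: 22.8
gripper_force: 1.0
```

Emit:
move_arm([
  [15, [0, 0, 0], [0, 0, 0]],
  [15, [-0.01, 0.5, 0], [0, 0, 0]],
  [15, [-0.02, 0.8, 0], [0, 0, 0]],
  [15, [-0.02, 0.8, 0], [0, 0, 0]],
  [15, [-0.02, 0.8, 0], [0, 0, 0]],
  [15, [-0.02, 0.8, 0], [0, 0, 0]],
  [15, [-0.02, 0.8, 0], [0, 0, 0]],
  [15, [-0.02, 0.8, 0], [0, 0, 0]],
  [15, [-0.02, 0.8, 0], [0, 0, 0]],
  [15, [-0.02, 0.8, 0], [0, 0, 0]],
  [15, [-0.02, 0.8, 0], [0, 0, 0]],
  [15, [-0.02, 0.8, 0], [0, 0, 0]],
  [15, [-0.02, 0.8, 0], [0, 0, 0]],
  [15, [-0.02, 0.8, 0], [0, 0, 0]],
  [15, [-0.01, 0.5, 0], [0, 0, 0]],
  [15, [-0.01, 0.4, 0], [0, 0, 0]],
  [15, [0, 0, 0], [0, 0, 0]],
])

```text
time_s: 4.77
ee_pos: [635.2, 194.0, 79.9]
ee_rot: [179.9, -0.0, -178.4]
force: [-1.6, 1.6, 4.0]
gripper_width: 21.3
gripper_force: 15.0
```

Emit:
move_arm([
  [15, [-0.01, 0.3, 0], [0, 0, 0]],
  [15, [-0.01, 0.3, 0], [0, 0, 0]],
  [15, [-0.01, 0.2, 0], [0, 0, 0]],
  [15, [0, 0.1, 0], [0, 0, 0]],
  [15, [0, 0, 0], [0, 0, 0]],
])

```text
time_s: 5.18
ee_pos: [634.6, 214.7, 79.8]
ee_rot: [180.0, -0.0, -178.4]
force: [-2.7, 0.7, 5.2]
gripper_width: 21.4
gripper_force: 15.0
```

Emit:
move_arm([
  [15, [0, 0.1, 0], [0, 0, 0]],
  [15, [0, 0.1, 0], [0, 0, 0]],
  [15, [0, 0.1, 0], [0, 0, 0]],
  [15, [0, 0, 0], [0, 0, 0]],
])

```text
time_s: 5.52
ee_pos: [634.6, 216.6, 79.8]
ee_rot: [-179.5, -0.1, -178.4]
force: [-2.1, -13.8, 8.0]
gripper_width: 21.6
gripper_force: 15.0
```

Emit:
move_arm([
  [50, [0, -0.15, 0], [0, 0, 0]],
  [50, [0, 0, 0], [0, 0, 0]],
  [50, [0, 0, 0], [0, 0, 0]],
  [50, [0, 0, 0], [0, 0, 0]],
  [50, [0, 0, 0.6], [0, 0, 0]],
  [50, [0, 0, 1], [0, 0, 0]],
  [50, [0, 0, 1], [0, 0, 0]],
  [50, [-0.8, -0.4, 0], [0, 0, -0.9]],
  [50, [-0.8, -0.4, 0], [0, 0, -0.9]],
  [50, [-0.8, -0.4, 0], [0, 0, -0.9]],
  [50, [0, 0, 0], [0, 0, 0]],
])

```text
time_s: 6.43
ee_pos: [571.1, 186.7, 143.9]
ee_rot: [-179.9, -0.2, 170.6]
force: [-0.1, -0.8, -0.4]
gripper_width: 49.8
gripper_force: 0.0
```

```bash
python3 - <<'E'
from h import *
im=grab_frame("top");cv2.imwrite("pics/raw_t1.png",im)
for b in brass(im): print(b)
hsv=cv2.cvtColor(im,cv2.COLOR_BGR2HSV)
o=cv2.inRange(hsv,(8,150,120),(16,255,255));o[:,330:]=0;o[:140]=0;o[230:]=0
r=cv2.minAreaRect(cv2.findNonZero(o));print(r,at("top",r[0],70))
print(state()["ee_pos"],state()["ee_rot"])
E
```

```text
(array([406.7, 216.2]), np.int32(104), array([ 561.8, -379.2,   24. ]))
(array([226.7, 258. ]), np.int32(106), array([456.4, 100.7,  24. ]))
(array([302.6, 258.4]), np.int32(105), array([453.3, -99.6,  24. ]))
(array([374.9, 263.9]), np.int32(107), array([ 437. , -288.7,   24. ]))
((185.70001220703125, 163.4000244140625), (6.7082037925720215, 2.683281421661377), 63.43495178222656) [703.9 205.7  70. ]
[573.43932482 187.68079988 144.17705511] [ 1.79999610e+02 -5.85547352e-02  1.70763031e+02]
```

Emit:
move_arm([
  [60, [-0.94, -0.7, 0], [0, 0, -0.985]],
  [60, [-0.94, -0.7, 0], [0, 0, -0.985]],
  [60, [-0.94, -0.7, 0], [0, 0, -0.985]],
  [60, [-0.94, -0.7, 0], [0, 0, -0.985]],
  [60, [-0.94, -0.7, 0], [0, 0, -0.985]],
  [60, [0, 0, 0], [0, 0, -0.985]],
  [60, [0, 0, 0], [0, 0, -0.985]],
  [60, [0, 0, 0], [0, 0, -0.985]],
  [60, [0, 0, -0.36], [0, 0, -0.985]],
  [60, [0, 0, -0.5], [0, 0, -0.985]],
  [60, [0, 0, -0.5], [0, 0, -0.985]],
  [60, [0, 0, -0.5], [0, 0, -0.985]],
  [60, [0, 0, -0.5], [0, 0, -0.985]],
  [60, [0, 0, -0.5], [0, 0, -0.985]],
  [60, [0, 0, -0.5], [0, 0, -0.985]],
  [60, [0, 0, 0], [0, 0, -0.985]],
  [60, [0, 0, 0], [0, 0, 0]],
  [60, [0, 0, 0], [0, 0, 0]],
])

```text
time_s: 7.98
ee_pos: [458.7, 100.8, 60.0]
ee_rot: [179.9, -0.0, 107.8]
force: [0.3, 0.0, -0.7]
gripper_width: 60.0
gripper_force: 0.0
```

Emit:
move_arm([
  [60, [-0.09, 0, -0.8], [0, 0, 0]],
  [60, [0, 0, -0.8], [0, 0, 0]],
  [60, [0, 0, -0.4], [0, 0, 0]],
  [60, [0, 0, -0.24], [0, 0, 0]],
  [60, [0, 0, 0], [0, 0, 0]],
  [15, [0, 0, 0], [0, 0, 0]],
  [15, [0, 0, 0], [0, 0, 0]],
  [15, [0, 0, 0], [0, 0, 0]],
  [15, [0, 0, 0], [0, 0, 0]],
  [15, [0, 0, 0], [0, 0, 0]],
  [15, [0, 0, 0], [0, 0, 0]],
  [15, [0, 0, 0], [0, 0, 0]],
  [15, [0, 0, 0], [0, 0, 0]],
], grip_force=35)

```text
time_s: 9.07
ee_pos: [456.1, 100.4, 4.4]
ee_rot: [179.9, 0.0, 107.7]
force: [0.3, 0.3, 3.3]
gripper_width: 23.7
gripper_force: 35.0
```

Emit:
move_arm([
  [15, [0, 0, 0.5], [0, 0, 0]],
  [15, [0, 0, 0.9], [0, 0, 0.97]],
  [15, [0, 0, 0.9], [0, 0, 0.97]],
  [15, [0, 0, 0.9], [0, 0, 0.97]],
  [15, [0, 0, 0.9], [0, 0, 0.97]],
  [15, [0.4, -0.2, 0.5], [0, 0, 0.97]],
  [15, [0.5, -0.3, 0], [0, 0, 0.97]],
  [15, [0.5, -0.3, 0], [0, 0, 0.97]],
  [15, [0.5, -0.3, 0], [0, 0, 0.97]],
  [15, [0.5, -0.3, 0], [0, 0, 0.97]],
  [15, [0.5, -0.3, 0], [0, 0, 0.97]],
  [15, [0.5, -0.3, 0], [0, 0, 0.97]],
  [15, [0.5, -0.3, 0], [0, 0, 0.97]],
  [15, [0.5, -0.3, 0], [0, 0, 0.97]],
  [15, [0.5, -0.3, 0], [0, 0, 0.97]],
  [15, [0.5, -0.3, 0], [0, 0, 0.97]],
  [15, [0.5, -0.3, 0], [0, 0, 0.97]],
  [15, [0.5, -0.3, 0], [0, 0, 0.97]],
  [15, [0.5, -0.3, 0], [0, 0, 0.97]],
  [15, [0.5, -0.24, 0], [0, 0, 0.97]],
])

```text
time_s: 10.73
ee_pos: [639.7, -8.7, 117.6]
ee_rot: [180.0, -0.2, -178.4]
force: [-0.2, -0.1, -3.4]
gripper_width: 23.6
gripper_force: 35.0
```

```bash
cat >> h.py <<'E'
BED=np.array([640.3,22.0]);YAW=np.radians(1.6)
ex=np.array([np.cos(YAW),np.sin(YAW)]);ey=np.array([-np.sin(YAW),np.cos(YAW)])
def bw(x,y,z): p=BED+x*ex+y*ey;return [p[0],p[1],z]
def overlay(im,cam,stud=None,f=3,crop=(190,140,340,290)):
    x0,y0,x1,y1=crop;o=cv2.resize(im[y0:y1,x0:x1],None,fx=f,fy=f,interpolation=cv2.INTER_CUBIC)
    q=lambda P:[tuple(((p-[x0-.5,y0-.5])*f).astype(int)) for p in proj(cam,P)]
    for cy,xs,col in((-85,(37,55),(255,255,0)),(85,(30.5,42.5),(0,255,255))):
        for x in xs:
            for s in(1,-1):
                a=q([bw(s*x,cy+d,z) for d,z in((-80,52),(80,52))])
                for d in(-55,0,55):
                    v=q([bw(s*x,cy+d-15,52),bw(s*x,cy+d,37),bw(s*x,cy+d+15,52)])
                    cv2.line(o,v[0],v[1],col,1);cv2.line(o,v[1],v[2],col,1)
    if stud is not None:
        c,a=np.array(stud[:3]),np.radians(stud[3]);u=np.array([np.cos(a),np.sin(a),0])
        e=q([c+u*d for d in(-63,-15,15,63)]);[cv2.circle(o,p,3,(0,0,255),1) for p in e]
    return o
E
python3 - <<'E'
from h import *
s=state();print(s["time_s"],s["ee_pos"].round(1),s["ee_rot"].round(1),s["gripper_width"])
im=grab_frame("side");cv2.imwrite("pics/raw_s1.png",im)
p=s["ee_pos"]
o=overlay(im,"side",(p[0],p[1],p[2]+7.6,s["ee_rot"][2]+180),f=4.6,crop=(205,130,335,255))
cv2.imwrite("pics/s1.png",o)
E
```

```text
10.7333 [639.7  -8.7 117.6] [ 180.    -0.2 -178.4] 23.644578426145834
```

View pics/s1.png

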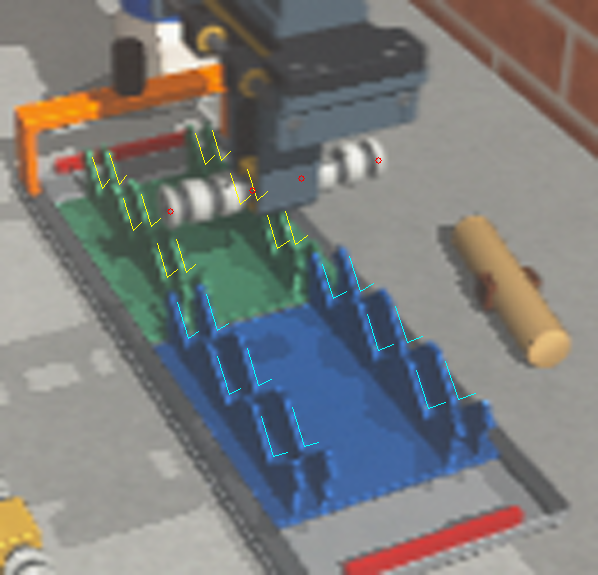

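The held stud's ends at (170,205) and (378,158) match the predicted dots; the notch model needs its true depth (vertex z≈28.7). I redraw it.

```bash
sed -i 's/cy+d-15,52),bw(s\*x,cy+d,37),bw(s\*x,cy+d+15,52)/cy+d-23.3,52),bw(s*x,cy+d,28.7),bw(s*x,cy+d+23.3,52)/' h.py
python3 - <<'E'
from h import *
a=overlay(cv2.imread("pics/raw_s1.png"),"side",f=7,crop=(235,180,318,252))
cv2.imwrite("pics/s1b.png",a)
E
```

```text
(no output)
```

View pics/s1b.png

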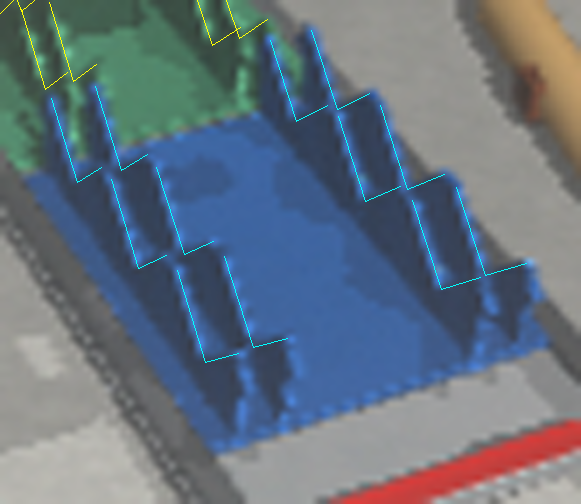

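Model lines coincide with the blue comb edges, so the bed pose is good. Lowering stud A into blue seat 3.

Emit:
move_arm([
  [15, [0.07, 0.03, -0.8], [0, 0, 0]],
  [15, [0, 0, -0.8], [0, 0, 0]],
  [15, [0, 0, -0.6], [0, 0, 0]],
  [15, [0, 0, -0.5], [0, 0, 0]],
  [15, [0, 0, -0.3], [0, 0, 0]],
  [15, [0, 0, -0.2], [0, 0, 0]],
  [15, [0, 0, -0.1], [0, 0, 0]],
  [15, [0, 0, -0.1], [0, 0, 0]],
  [15, [0, 0, 0], [0, 0, 0]],
])

```text
time_s: 11.53
ee_pos: [642.2, -7.4, 34.1]
ee_rot: [180.0, 0.0, -178.6]
force: [-0.1, 1.0, -2.4]
gripper_width: 23.7
gripper_force: 35.0
```

Emit:
move_arm([
  [15, [-0.02, 0, -0.06], [0, 0, 0]],
  [15, [0, 0, 0], [0, 0, 0]],
  [40, [0, 0, 0], [0, 0, 0]],
  [40, [0, 0, 0], [0, 0, 0]],
  [40, [0, 0, 0], [0, 0, 0]],
  [40, [0, 0, 0], [0, 0, 0]],
])

```text
time_s: 12.03
ee_pos: [641.9, -7.4, 33.0]
ee_rot: [180.0, 0.1, -178.6]
force: [-0.4, 0.0, 0.1]
gripper_width: 39.8
gripper_force: 0.0
```

Emit:
move_arm([
  [40, [0, 0, 0.4], [0, 0, 0]],
  [40, [0, 0, 0.8], [0, 0, 0]],
  [40, [0, 0, 1], [0, 0, 0]],
  [50, [0, 0, 0.6], [0, 0, -0.5]],
  [60, [-0.5, -0.25, 0.2], [0, 0, -1]],
  [60, [-0.5, -0.25, 0], [0, 0, -1]],
  [60, [-0.5, -0.25, 0], [0, 0, -1]],
  [60, [-0.5, -0.25, 0], [0, 0, -1]],
  [60, [-0.5, -0.25, 0], [0, 0, -1]],
  [60, [-0.5, -0.25, 0], [0, 0, -1]],
  [60, [-0.5, -0.25, 0], [0, 0, -1]],
  [60, [-0.5, -0.25, 0], [0, 0, -1]],
  [60, [-0.5, -0.25, 0], [0, 0, -1]],
  [60, [-0.5, -0.25, 0], [0, 0, -1]],
  [60, [-0.5, -0.25, 0], [0, 0, -1]],
  [60, [-0.5, -0.25, 0], [0, 0, -1]],
  [60, [-0.5, -0.25, 0], [0, 0, -1]],
  [60, [0, 0, 0], [0, 0, -1]],
  [60, [0, 0, 0], [0, 0, -1]],
  [60, [0, 0, 0], [0, 0, -1]],
])

```text
time_s: 13.7
ee_pos: [479.2, -88.9, 108.5]
ee_rot: [179.9, 0.1, 115.2]
force: [-0.1, -0.5, -0.5]
gripper_width: 59.7
gripper_force: 0.0
```

```bash
cat >> h.py <<'E'
def look(n):
    s=state();print(s["time_s"],s["ee_pos"].round(1),s["ee_rot"].round(1))
    for cam,z in(("top",24),("side",12)):
        im=grab_frame(cam);cv2.imwrite(f"pics/raw_{cam}{n}.png",im)
        for c,a,p in brass(im,z,cam): print(cam,c,a,p, "seatz" if cam=="top" and p[0]>590 else "")
E
python3 -c "
from h import *
look(2)"
```

```text
13.7 [479.2 -88.9 108.5] [1.799e+02 1.000e-01 1.152e+02]
top [267.  187.1] 97 [645.7  -8.3  24. ] seatz
top [406.7 216.2] 104 [ 561.8 -379.2   24. ] 
top [374.9 263.9] 106 [ 437.1 -288.7   24. ] 
side [47.  78.6] 105 [  33.4 1441.1   12. ] 
side [209.4 175.3] 81 [548.5 193.4  12. ] 
side [317.9 193.6] 184 [802.  -17.9  12. ] 
side [265.3 196.1] 133 [660.7  28.9  12. ] 
side [206.4 244.5] 120 [454.3 -91.9  12. ] 
side [226.4 312.8] 233 [ 436.6 -285.    12. ] 
side [308.9 330. ] 291 [ 563.1 -377.5   12. ]
```

```bash
python3 -c "
from h import *
for c,a,p in brass(cv2.imread('pics/raw_side0.png'),12,'side'): print(c,a,p)
im=cv2.imread('pics/raw_side2.png');cv2.imwrite('pics/s2.png',cv2.resize(im[130:280,140:340],None,fx=4,fy=4,interpolation=cv2.INTER_CUBIC))"
```

```text
[317.4 193.5] 216 [801.1 -16.9  12. ]
[186.1 197.5] 92 [455.5 109.1  12. ]
[206.4 244.5] 118 [454.5 -91.7  12. ]
[226.4 312.8] 232 [ 436.8 -285.    12. ]
[308.9 329.9] 292 [ 563.  -377.4   12. ]
```

View pics/s2.png

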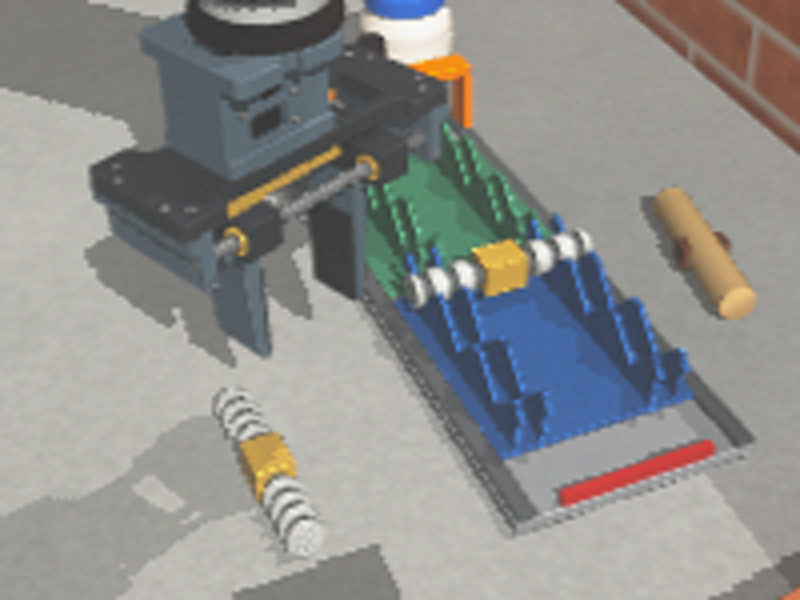

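The picture shows stud A seated in blue seat 3 with grooves over the combs; stud B at (268,465) has not moved. On to B.

Emit:
move_arm([
  [60, [-0.52, -0.21, -0.2], [0, 0, -0.92]],
  [60, [-0.52, -0.21, -0.2], [0, 0, -0.92]],
  [60, [0, 0, -0.4], [0, 0, -0.92]],
  [60, [0, 0, -0.4], [0, 0, -0.92]],
  [60, [0, 0, -0.4], [0, 0, -0.92]],
  [60, [0, 0, -0.3], [0, 0, -0.92]],
  [60, [0, 0, 0], [0, 0, -0.92]],
  [60, [0, 0, 0], [0, 0, 0]],
  [60, [0, 0, 0], [0, 0, 0]],
])

```text
time_s: 14.55
ee_pos: [453.5, -99.2, 60.4]
ee_rot: [180.0, 0.0, 89.8]
force: [0.4, -1.1, -0.3]
gripper_width: 59.6
gripper_force: 0.0
```

Emit:
move_arm([
  [60, [0, -0.01, -0.8], [0, 0, 0]],
  [60, [0, 0, -0.8], [0, 0, 0]],
  [60, [0, 0, -0.4], [0, 0, 0]],
  [60, [0, 0, -0.24], [0, 0, 0]],
  [60, [0, 0, 0], [0, 0, 0]],
  [15, [0, 0, 0], [0, 0, 0]],
  [15, [0, 0, 0], [0, 0, 0]],
  [15, [0, 0, 0], [0, 0, 0]],
  [15, [0, 0, 0], [0, 0, 0]],
  [15, [0, 0, 0], [0, 0, 0]],
  [15, [0, 0, 0], [0, 0, 0]],
  [15, [0, 0, 0], [0, 0, 0]],
  [15, [0, 0, 0], [0, 0, 0]],
])

```text
time_s: 15.63
ee_pos: [453.4, -99.5, 4.3]
ee_rot: [180.0, 0.0, 89.7]
force: [-0.5, 0.5, 3.4]
gripper_width: 23.8
gripper_force: 35.0
```

Emit:
move_arm([
  [15, [0, 0, 0.5], [0, 0, 0]],
  [15, [0, 0, 0.9], [0, 0, 1]],
  [15, [0, 0, 0.9], [0, 0, 1]],
  [15, [0, 0, 0.9], [0, 0, 1]],
  [15, [0, 0, 0.9], [0, 0, 1]],
  [15, [0.4, 0.5, 0.5], [0, 0, 1]],
  [15, [0.4, 0.5, 0], [0, 0, 1]],
  [15, [0.4, 0.5, 0], [0, 0, 1]],
  [15, [0.4, 0.5, 0], [0, 0, 1]],
  [15, [0.4, 0.5, 0], [0, 0, 1]],
  [15, [0.4, 0.5, 0], [0, 0, 1]],
  [15, [0.4, 0.5, 0], [0, 0, 1]],
  [15, [0.4, 0.5, 0], [0, 0, 1]],
  [15, [0.4, 0.5, 0], [0, 0, 1]],
  [15, [0.4, 0.5, 0], [0, 0, 1]],
  [15, [0.4, 0.5, 0], [0, 0, 1]],
  [15, [0.4, 0.5, 0], [0, 0, 1]],
  [15, [0.4, 0.5, 0], [0, 0, 1]],
  [15, [0.4, 0.5, 0], [0, 0, 1]],
  [15, [0.4, 0.5, 0], [0, 0, 1]],
])

```text
time_s: 17.3
ee_pos: [602.8, 88.6, 118.0]
ee_rot: [-180.0, -0.1, 165.9]
force: [0.0, -0.3, -1.5]
gripper_width: 24.2
gripper_force: 35.0
```

Emit:
move_arm([
  [15, [0.35, 0.19, 0], [0, 0, 0.995]],
  [15, [0.35, 0.19, 0], [0, 0, 0.995]],
  [15, [0.34, 0.19, 0], [0, 0, 0.995]],
  [15, [0.34, 0.19, 0], [0, 0, 0.995]],
  [15, [0, 0, 0], [0, 0, 0]],
  [15, [0, 0, 0], [0, 0, 0]],
])

```text
time_s: 17.8
ee_pos: [636.9, 107.0, 117.9]
ee_rot: [-180.0, -0.1, -178.5]
force: [-0.0, 0.4, -1.7]
gripper_width: 23.8
gripper_force: 35.0
```

Grip width blipped to 24.2; checking that the stud has not slipped.

```bash
python3 - <<'E'
from h import *
s=state();p=s["ee_pos"];print(p.round(1),s["force"],s["gripper_width"])
im=grab_frame("side");cv2.imwrite("pics/raw_s3.png",im)
cv2.imwrite("pics/s3.png",overlay(im,"side",(p[0],p[1],p[2]+7.6,s["ee_rot"][2]+180),f=6,crop=(205,110,300,200)))
E
```

```text
[636.9 107.  117.9] [-0.03074376  0.42681465 -1.6988489 ] 23.784362862179556
```

View pics/s3.png

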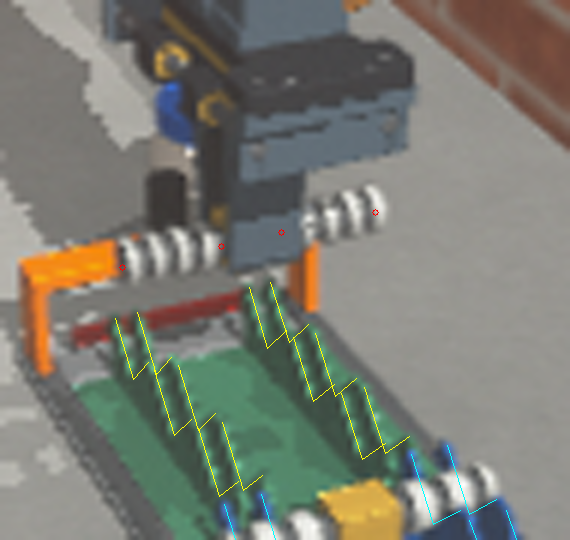

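```bash
python3 - <<'E'
from h import *
from scipy.ndimage import map_coordinates
def fit(f,tcp,yaw,cr,w):
    g=cv2.cvtColor(cv2.imread(f),cv2.COLOR_BGR2GRAY).astype(float)
    a=np.radians(yaw);u=np.array([np.cos(a),np.sin(a),0])
    d=np.r_[np.arange(-61,-22,.5),np.arange(22,61,.5)]
    pat=np.zeros_like(d)
    res=[]
    for dz in(0,3,5,7,9):
      for off in np.arange(-7,7.1,.5):
        P=np.array(tcp)+[0,0,7.6+dz]+np.outer(d+off,u)
        q=proj("side",P);v=map_coordinates(g,[q[:,1],q[:,0]],order=1)
        pat=np.array([min(abs(abs(x)-c) for c in cr)<w/2 for x in d]).astype(float)
        pr=[np.corrcoef(v[m],pat[m])[0,1] for m in(d<0,d>0)]
        res.append((np.mean(pr),dz,off,np.round(pr,2)))
    res.sort(key=lambda r:-r[0]);print(f,res[:4])
fit("pics/raw_s1.png",(639.7,-8.7,117.6),1.6,(28,46,62.5),10)
fit("pics/raw_s3.png",(636.9,107.,117.9),1.5,(24.5,36.5,48.5,60.5),5)
E
```

```text
pics/raw_s1.png [(np.float64(0.7951036471619601), 0, np.float64(3.0), array([0.76, 0.83])), (np.float64(0.7949808860411176), 3, np.float64(2.0), array([0.82, 0.77])), (np.float64(0.7914638148220398), 0, np.float64(2.5), array([0.83, 0.76])), (np.float64(0.7890590681344543), 3, np.float64(2.5), array([0.75, 0.83]))]
pics/raw_s3.png [(np.float64(0.8334498280201006), 5, np.float64(3.5), array([0.86, 0.81])), (np.float64(0.8244819563131539), 3, np.float64(4.0), array([0.86, 0.79])), (np.float64(0.8073925664316514), 5, np.float64(4.0), array([0.81, 0.81])), (np.float64(0.8026619407920851), 3, np.float64(4.5), array([0.79, 0.81]))]
```

Emit:
move_arm([
  [15, [0.01, 0, -0.8], [0, 0, 0]],
  [15, [0, 0, -0.8], [0, 0, 0]],
  [15, [0, 0, -0.6], [0, 0, 0]],
  [15, [0, 0, -0.5], [0, 0, 0]],
  [15, [0, 0, -0.3], [0, 0, 0]],
  [15, [0, 0, -0.15], [0, 0, 0]],
  [15, [0, 0, -0.1], [0, 0, 0]],
  [15, [0, 0, 0], [0, 0, 0]],
  [15, [0, 0, 0], [0, 0, 0]],
])

```text
time_s: 18.6
ee_pos: [638.2, 107.1, 38.5]
ee_rot: [180.0, 0.1, -178.4]
force: [0.1, 0.1, -2.0]
gripper_width: 24.0
gripper_force: 35.0
```

Emit:
move_arm([
  [15, [-0.03, 0, 0], [0, 0, 0]],
  [15, [0, 0, -0.08], [0, 0, 0]],
  [15, [0, 0, 0], [0, 0, 0]],
])

```text
time_s: 18.85
ee_pos: [637.1, 107.1, 35.9]
ee_rot: [180.0, 0.0, -178.4]
force: [0.9, -0.0, -1.8]
gripper_width: 23.9
gripper_force: 35.0
```

Emit:
move_arm([
  [15, [0, 0, -0.06], [0, 0, 0]],
  [15, [0, 0, 0], [0, 0, 0]],
])

```text
time_s: 19.02
ee_pos: [636.9, 107.1, 34.0]
ee_rot: [180.0, -0.0, -178.4]
force: [-0.2, 0.4, -2.3]
gripper_width: 23.7
gripper_force: 35.0
```

Dropped freely past the riding height; final millimetre and release, lift, and head for stud C.

Emit:
move_arm([
  [15, [0, 0, -0.06], [0, 0, 0]],
  [15, [0, 0, 0], [0, 0, 0]],
  [40, [0, 0, 0], [0, 0, 0]],
  [40, [0, 0, 0], [0, 0, 0]],
  [40, [0, 0, 0], [0, 0, 0]],
  [40, [0, 0, 0], [0, 0, 0]],
  [40, [0, 0, 0.4], [0, 0, 0]],
  [40, [0, 0, 0.8], [0, 0, 0]],
  [40, [0, 0, 1], [0, 0, 0]],
  [60, [0, 0, 0.9], [0, 0, 0]],
  [60, [-0.5, -0.9, 0], [0, 0, -0.9]],
  [60, [-0.5, -0.9, 0], [0, 0, -0.9]],
  [60, [-0.5, -0.9, 0], [0, 0, -0.9]],
  [60, [-0.5, -0.9, 0], [0, 0, -0.9]],
  [60, [-0.5, -0.9, 0], [0, 0, -0.9]],
  [60, [-0.5, -0.9, 0], [0, 0, -0.9]],
  [60, [-0.5, -0.9, 0], [0, 0, -0.9]],
  [60, [-0.5, -0.9, 0], [0, 0, -0.9]],
  [60, [-0.5, -0.9, 0], [0, 0, -0.9]],
  [60, [-0.5, -0.9, 0], [0, 0, -0.9]],
])

```text
time_s: 20.68
ee_pos: [511.7, -119.0, 111.2]
ee_rot: [180.0, 0.1, 145.4]
force: [0.0, -0.1, 0.5]
gripper_width: 59.7
gripper_force: 0.0
```

```bash
python3 -c "
from h import *
look(4)
im=cv2.imread('pics/raw_side4.png')
cv2.imwrite('pics/s4.png',cv2.resize(im[130:255,200:330],None,fx=4.6,fy=4.6,interpolation=cv2.INTER_CUBIC))"
```

```text
20.6833 [ 511.7 -119.   111.2] [1.800e+02 1.000e-01 1.454e+02]
top [267.1 187.1] 98 [645.7  -8.4  24. ] seatz
top [223.8 189.1] 106 [641.8 109.1  24. ] seatz
top [406.7 216.2] 104 [ 561.8 -379.2   24. ] 
top [374.9 263.9] 107 [ 437.  -288.7   24. ] 
side [45.8 79. ] 64 [  27.9 1435.1   12. ] 
side [249.5 177. ] 53 [657.2 137.   12. ] 
side [317.9 193.5] 184 [802.2 -17.6  12. ] 
side [265.3 196.1] 134 [660.6  29.1  12. ] 
side [226.3 312.9] 235 [ 436.5 -285.1   12. ] 
side [308.8 329.9] 293 [ 563.  -377.4   12. ]
```

View pics/s4.png

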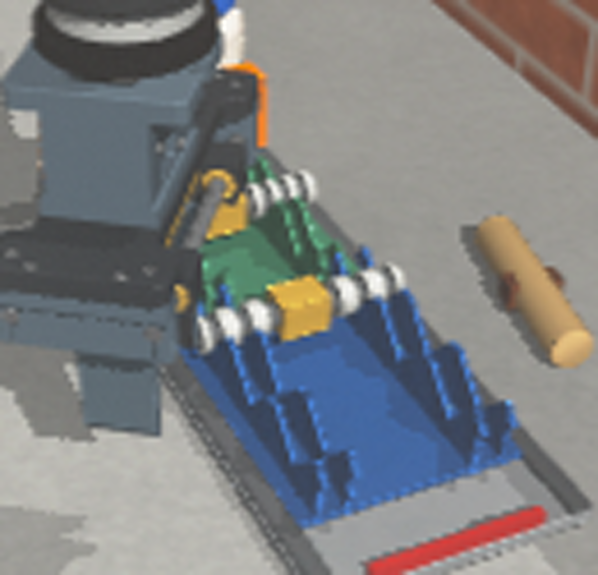

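Studs A and B are both seated (brass at (300,305) and (228,215)); C and D have not moved. Going to C.

Emit:
move_arm([
  [60, [-0.25, -0.566, -0.17], [0, 0, -0.88]],
  [60, [-0.25, -0.566, -0.17], [0, 0, -0.88]],
  [60, [-0.25, -0.566, -0.17], [0, 0, -0.88]],
  [60, [-0.25, -0.566, -0.17], [0, 0, -0.88]],
  [60, [-0.25, -0.566, -0.17], [0, 0, -0.88]],
  [60, [-0.25, -0.566, -0.17], [0, 0, -0.88]],
  [60, [-0.25, -0.566, -0.17], [0, 0, -0.88]],
  [60, [-0.25, -0.566, -0.17], [0, 0, -0.88]],
  [60, [-0.25, -0.566, -0.17], [0, 0, -0.88]],
  [60, [-0.25, -0.566, -0.17], [0, 0, -0.88]],
  [60, [-0.25, -0.566, -0.17], [0, 0, -0.88]],
  [60, [-0.25, -0.566, -0.17], [0, 0, -0.88]],
  [60, [0, 0, 0], [0, 0, 0]],
  [60, [0, 0, 0], [0, 0, 0]],
])

```text
time_s: 21.95
ee_pos: [437.5, -287.8, 59.6]
ee_rot: [180.0, 0.0, 103.4]
force: [-0.9, 0.3, 1.3]
gripper_width: 60.1
gripper_force: 0.0
```

Emit:
move_arm([
  [60, [-0.01, -0.02, -0.8], [0, 0, 0]],
  [60, [0, 0, -0.8], [0, 0, 0]],
  [60, [0, 0, -0.4], [0, 0, 0]],
  [60, [0, 0, -0.21], [0, 0, 0]],
  [60, [0, 0, 0], [0, 0, 0]],
  [15, [0, 0, 0], [0, 0, 0]],
  [15, [0, 0, 0], [0, 0, 0]],
  [15, [0, 0, 0], [0, 0, 0]],
  [15, [0, 0, 0], [0, 0, 0]],
  [15, [0, 0, 0], [0, 0, 0]],
  [15, [0, 0, 0], [0, 0, 0]],
  [15, [0, 0, 0], [0, 0, 0]],
  [15, [0, 0, 0], [0, 0, 0]],
])

```text
time_s: 23.03
ee_pos: [437.1, -288.4, 4.4]
ee_rot: [180.0, 0.0, 103.3]
force: [-0.2, 0.2, 4.1]
gripper_width: 24.1
gripper_force: 35.0
```

Emit:
move_arm([
  [15, [0, 0, 0.5], [0, 0, 0]],
  [15, [0, 0, 0.9], [0, 0, 1]],
  [15, [0, 0, 0.9], [0, 0, 1]],
  [15, [0, 0, 0.9], [0, 0, 1]],
  [15, [0, 0, 0.9], [0, 0, 1]],
  [15, [0.55, 0.455, 0.5], [0, 0, 1]],
  [15, [0.55, 0.455, 0], [0, 0, 1]],
  [15, [0.55, 0.455, 0], [0, 0, 1]],
  [15, [0.55, 0.455, 0], [0, 0, 1]],
  [15, [0.55, 0.455, 0], [0, 0, 1]],
  [15, [0.55, 0.455, 0], [0, 0, 1]],
  [15, [0.55, 0.455, 0], [0, 0, 1]],
  [15, [0.55, 0.455, 0], [0, 0, 1]],
  [15, [0.55, 0.455, 0], [0, 0, 1]],
  [15, [0.55, 0.455, 0], [0, 0, 1]],
  [15, [0.55, 0.455, 0], [0, 0, 1]],
  [15, [0.55, 0.455, 0], [0, 0, 1]],
  [15, [0.55, 0.455, 0], [0, 0, 1]],
  [15, [0.55, 0.455, 0], [0, 0, 1]],
  [15, [0.55, 0.455, 0], [0, 0, 1]],
])

```text
time_s: 24.7
ee_pos: [643.0, -116.9, 117.8]
ee_rot: [180.0, -0.1, 179.5]
force: [0.8, -0.4, -2.3]
gripper_width: 24.0
gripper_force: 35.0
```

Emit:
move_arm([
  [15, [0, 0, 0], [0, 0, 0.6]],
  [15, [0, 0, 0], [0, 0, 0]],
  [15, [0, 0, 0], [0, 0, 0]],
])

```text
time_s: 24.95
ee_pos: [642.3, -117.5, 118.0]
ee_rot: [180.0, -0.1, -178.3]
force: [-0.6, 0.1, -2.8]
gripper_width: 23.9
gripper_force: 35.0
```

```bash
cat >> h.py <<'E'
from scipy.ndimage import map_coordinates
def fit(n,cr,w):
    s=state();tcp=s["ee_pos"];print(tcp.round(1),s["ee_rot"].round(1),s["force"].round(1))
    im=grab_frame("side");cv2.imwrite(f"pics/raw_{n}.png",im);g=cv2.cvtColor(im,cv2.COLOR_BGR2GRAY).astype(float)
    a=np.radians(s["ee_rot"][2]+180);u=np.array([np.cos(a),np.sin(a),0])
    d=np.r_[np.arange(-61,-22,.5),np.arange(22,61,.5)];res=[]
    pat=np.array([min(abs(abs(x)-c) for c in cr)<w/2 for x in d]).astype(float)
    for dz in(-3,0,3,5,7):
      for off in np.arange(-9,9.1,.5):
        q=proj("side",tcp+[0,0,7.6+dz]+np.outer(d+off,u));v=map_coordinates(g,[q[:,1],q[:,0]],order=1)
        res.append((round(float(np.mean([np.corrcoef(v[m],pat[m])[0,1] for m in(d<0,d>0)])),2),dz,float(off)))
    res.sort(reverse=True);print(res[:4])
E
python3 -c "
from h import *
fit('s5',(28,46,62.5),10)"
```

```text
[ 642.3 -117.5  118. ] [ 1.800e+02 -1.000e-01 -1.783e+02] [-0.6  0.1 -2.8]
[(0.77, 3, 6.0), (0.77, 3, 5.5), (0.77, 0, 7.0), (0.77, 0, 6.5)]
```

Emit:
move_arm([
  [15, [-0.04, -0.02, -0.8], [0, 0, 0]],
  [15, [0, 0, -0.8], [0, 0, 0]],
  [15, [0, 0, -0.6], [0, 0, 0]],
  [15, [0, 0, -0.5], [0, 0, 0]],
  [15, [0, 0, -0.3], [0, 0, 0]],
  [15, [0, 0, -0.15], [0, 0, 0]],
  [15, [0, 0, -0.1], [0, 0, 0]],
  [15, [0, 0, 0], [0, 0, 0]],
  [15, [0, 0, 0], [0, 0, 0]],
])

```text
time_s: 25.75
ee_pos: [642.5, -118.3, 38.5]
ee_rot: [-180.0, 0.1, -178.3]
force: [0.2, 0.3, -2.5]
gripper_width: 23.6
gripper_force: 35.0
```

```bash
python3 - <<'E'
from h import *
s=state();p=s["ee_pos"];print(p.round(1))
im=grab_frame("side");cv2.imwrite("pics/raw_s6.png",im)
x0,y0,x1,y1=235,170,325,255
cv2.imwrite("pics/s6.png",cv2.resize(im[y0:y1,x0:x1],None,fx=7,fy=7,interpolation=cv2.INTER_CUBIC))
E
```

```text
[ 642.5 -118.3   38.5]
```

View pics/s6.png

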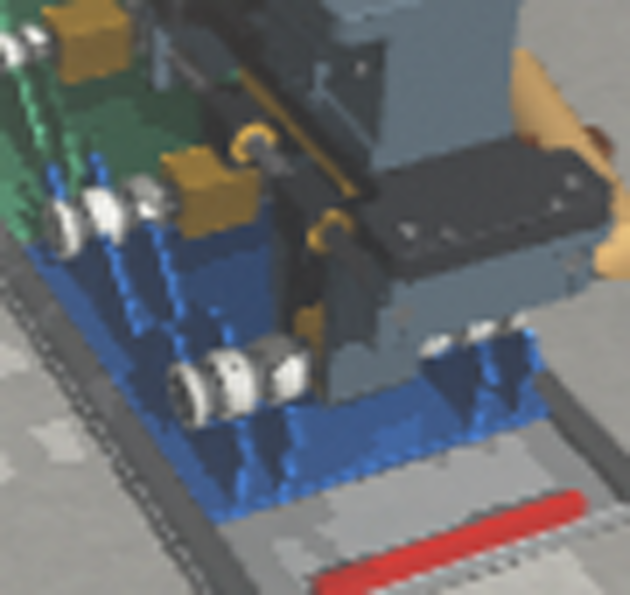

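Stud C's grooves at (212,388) and (262,377) sit in line with the two front combs, so it is aligned. Lowering and releasing.

Emit:
move_arm([
  [15, [0, 0, -0.08], [0, 0, 0]],
  [15, [0, 0, -0.06], [0, 0, 0]],
  [15, [0, 0, 0], [0, 0, 0]],
])

```text
time_s: 26.05
ee_pos: [642.0, -118.1, 34.2]
ee_rot: [180.0, -0.0, -178.3]
force: [0.1, -0.7, -2.2]
gripper_width: 23.8
gripper_force: 35.0
```

Emit:
move_arm([
  [15, [0, 0, -0.06], [0, 0, 0]],
  [15, [0, 0, 0], [0, 0, 0]],
  [40, [0, 0, 0], [0, 0, 0]],
  [40, [0, 0, 0], [0, 0, 0]],
  [40, [0, 0, 0], [0, 0, 0]],
  [40, [0, 0, 0], [0, 0, 0]],
  [40, [0, 0, 0.4], [0, 0, 0]],
  [40, [0, 0, 0.8], [0, 0, 0]],
  [40, [0, 0, 1], [0, 0, 0]],
  [50, [0, 0, 0.9], [0, 0, 0]],
  [50, [-0.32, -0.7, 0], [0, 0, -1]],
  [50, [-0.32, -0.7, 0], [0, 0, -1]],
  [50, [-0.32, -0.7, 0], [0, 0, -1]],
  [50, [-0.32, -0.7, 0], [0, 0, -1]],
  [50, [-0.32, -0.7, 0], [0, 0, -1]],
  [50, [-0.32, -0.7, 0], [0, 0, -1]],
  [50, [-0.32, -0.7, 0], [0, 0, -1]],
  [50, [-0.32, -0.7, 0], [0, 0, -1]],
  [50, [-0.32, -0.7, 0], [0, 0, -1]],
  [50, [-0.32, -0.7, 0], [0, 0, -1]],
])

```text
time_s: 27.72
ee_pos: [561.8, -294.0, 111.3]
ee_rot: [180.0, 0.1, 141.5]
force: [-0.5, -0.9, 0.3]
gripper_width: 49.9
gripper_force: 0.0
```

```bash
python3 -c "
from h import *
look(7)
print(at('top',(381,189),32),at('top',(415,183),32))
g=cv2.imread('pics/raw_side7.png')"
```

```text
27.7167 [ 561.8 -294.   111.3] [1.800e+02 1.000e-01 1.415e+02]
top [308. 186.] 101 [ 647.1 -119.    24. ] seatz
top [267.1 187.1] 98 [645.7  -8.4  24. ] seatz
top [223.8 189. ] 104 [641.9 109.1  24. ] seatz
side [247.8 174.8] 115 [657.  150.2  12. ] 
side [262.9 196.4] 74 [654.1  30.5  12. ] 
side [324.  203.8] 60 [792.4 -65.2  12. ] 
side [308.9 329.9] 292 [ 563.  -377.4   12. ] 
[ 634.8 -313.2   32. ] [ 649.9 -404.6   32. ]
```

Emit:
move_arm([
  [50, [0, -0.286, -0.17], [0, 0, -0.892]],
  [50, [0, -0.286, -0.17], [0, 0, -0.892]],
  [50, [0, -0.286, -0.17], [0, 0, -0.892]],
  [50, [0, -0.286, -0.17], [0, 0, -0.892]],
  [50, [0, -0.286, -0.17], [0, 0, -0.892]],
  [50, [0, -0.286, -0.17], [0, 0, -0.892]],
  [50, [0, -0.286, -0.17], [0, 0, -0.892]],
  [50, [0, -0.286, -0.17], [0, 0, -0.892]],
  [50, [0, -0.286, -0.17], [0, 0, -0.892]],
  [50, [0, -0.286, -0.17], [0, 0, -0.892]],
  [50, [0, -0.286, -0.17], [0, 0, -0.892]],
  [50, [0, -0.286, -0.17], [0, 0, -0.892]],
  [50, [0, 0, 0], [0, 0, 0]],
  [50, [0, 0, 0], [0, 0, 0]],
])

```text
time_s: 28.98
ee_pos: [562.4, -378.4, 59.4]
ee_rot: [180.0, -0.0, 99.1]
force: [-0.4, 1.1, 0.4]
gripper_width: 50.3
gripper_force: 0.0
```

Emit:
move_arm([
  [50, [-0.02, -0.04, -0.8], [0, 0, 0]],
  [50, [0, 0, -0.8], [0, 0, 0]],
  [50, [0, 0, -0.4], [0, 0, 0]],
  [50, [0, 0, -0.2], [0, 0, 0]],
  [50, [0, 0, 0], [0, 0, 0]],
  [15, [0, 0, 0], [0, 0, 0]],
  [15, [0, 0, 0], [0, 0, 0]],
  [15, [0, 0, 0], [0, 0, 0]],
  [15, [0, 0, 0], [0, 0, 0]],
  [15, [0, 0, 0], [0, 0, 0]],
  [15, [0, 0, 0], [0, 0, 0]],
  [15, [0, 0, 0], [0, 0, 0]],
])

```text
time_s: 29.98
ee_pos: [562.1, -380.2, 5.1]
ee_rot: [179.9, 0.1, 98.9]
force: [-0.6, -0.0, 4.5]
gripper_width: 24.0
gripper_force: 35.0
```

Emit:
move_arm([
  [15, [0, 0, 0.5], [0, 0, 0]],
  [15, [0, 0, 0.9], [0, 0, 1]],
  [15, [0, 0, 0.9], [0, 0, 1]],
  [15, [0, 0, 0.9], [0, 0, 1]],
  [15, [0.16, 0.9, 0.9], [0, 0, 1]],
  [15, [0.16, 0.9, 0.5], [0, 0, 1]],
  [15, [0.16, 0.9, 0], [0, 0, 1]],
  [15, [0.16, 0.9, 0], [0, 0, 1]],
  [15, [0.16, 0.9, 0], [0, 0, 1]],
  [15, [0.16, 0.9, 0], [0, 0, 1]],
  [15, [0.16, 0.9, 0], [0, 0, 1]],
  [15, [0.16, 0.9, 0], [0, 0, 1]],
  [15, [0.16, 0.9, 0], [0, 0, 1]],
  [15, [0.16, 0.9, 0], [0, 0, 1]],
  [15, [0.16, 0.9, 0], [0, 0, 1]],
  [15, [0.16, 0.9, 0], [0, 0, 1]],
  [15, [0.16, 0.9, 0], [0, 0, 1]],
  [15, [0.16, 0.9, 0], [0, 0, 1]],
  [15, [0.16, 0.9, 0], [0, 0, 1]],
  [15, [0.16, 0.9, 0], [0, 0, 1]],
])

```text
time_s: 31.65
ee_pos: [625.0, -18.8, 119.2]
ee_rot: [-180.0, -0.1, 175.1]
force: [0.6, 0.6, -1.8]
gripper_width: 23.7
gripper_force: 35.0
```

Emit:
move_arm([
  [15, [0.135, 0.7225, 0], [0, 0, 0.425]],
  [15, [0.135, 0.7225, 0], [0, 0, 0.425]],
  [15, [0.135, 0.7225, 0], [0, 0, 0.425]],
  [15, [0.135, 0.7225, 0], [0, 0, 0.425]],
  [15, [0, 0, 0], [0, 0, 0]],
  [15, [0, 0, 0], [0, 0, 0]],
  [15, [0, 0, 0], [0, 0, 0]],
])

```text
time_s: 32.23
ee_pos: [638.6, 51.8, 119.1]
ee_rot: [-180.0, -0.1, -178.3]
force: [-0.3, -0.2, -2.4]
gripper_width: 23.8
gripper_force: 35.0
```

Emit:
move_arm([
  [15, [0, 0, -0.8], [0, 0, 0]],
  [15, [0, 0, -0.8], [0, 0, 0]],
  [15, [0, 0, -0.6], [0, 0, 0]],
  [15, [0, 0, -0.5], [0, 0, 0]],
  [15, [0, 0, -0.3], [0, 0, 0]],
  [15, [0, 0, -0.15], [0, 0, 0]],
  [15, [0, 0, -0.05], [0, 0, 0]],
  [15, [0, 0, 0], [0, 0, 0]],
  [15, [0, 0, 0], [0, 0, 0]],
])

```text
time_s: 32.98
ee_pos: [639.7, 52.2, 40.1]
ee_rot: [180.0, 0.1, -178.3]
force: [0.5, -0.3, -2.2]
gripper_width: 23.7
gripper_force: 35.0
```

```bash
python3 - <<'E'
from h import *
print(state()["ee_pos"].round(1),state()["force"].round(1))
im=grab_frame("side");cv2.imwrite("pics/raw_s8.png",im)
cv2.imwrite("pics/s8.png",cv2.resize(im[140:240,220:330],None,fx=6,fy=6,interpolation=cv2.INTER_CUBIC))
E
```

```text
[639.7  52.2  40.1] [ 0.5 -0.3 -2.2]
```

View pics/s8.png

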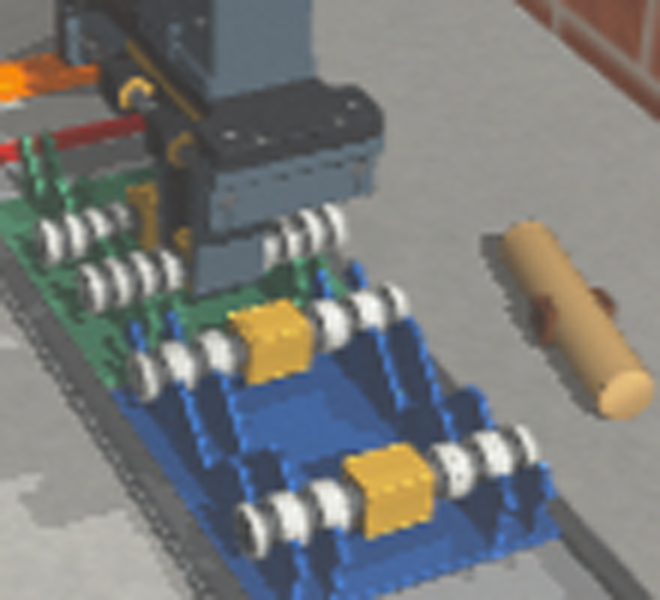

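The picture shows A at (270,340) and C at (390,490) seated in blue, B seated behind, and D just above green seat 1. Lowering stepwise.

Emit:
move_arm([
  [15, [0, 0, -0.06], [0, 0, 0]],
  [15, [0, 0, -0.06], [0, 0, 0]],
  [15, [0, 0, 0], [0, 0, 0]],
])

```text
time_s: 33.28
ee_pos: [639.0, 52.4, 36.2]
ee_rot: [180.0, -0.0, -178.3]
force: [0.9, -0.1, -1.6]
gripper_width: 23.4
gripper_force: 35.0
```

Emit:
move_arm([
  [15, [0, 0, -0.06], [0, 0, 0]],
  [15, [0, 0, 0], [0, 0, 0]],
])

```text
time_s: 33.45
ee_pos: [638.9, 52.4, 34.5]
ee_rot: [180.0, -0.0, -178.3]
force: [0.3, 1.1, -1.6]
gripper_width: 24.0
gripper_force: 35.0
```

Emit:
move_arm([
  [15, [0, 0, -0.05], [0, 0, 0]],
  [15, [0, 0, 0], [0, 0, 0]],
  [40, [0, 0, 0], [0, 0, 0]],
  [40, [0, 0, 0], [0, 0, 0]],
  [40, [0, 0, 0], [0, 0, 0]],
  [40, [0, 0, 0], [0, 0, 0]],
  [40, [0, 0, 0.4], [0, 0, 0]],
  [40, [0, 0, 0.8], [0, 0, 0]],
  [40, [0, 0, 1], [0, 0, 0]],
  [60, [0, 0, 1], [0, 0, 0]],
  [60, [-0.8, 0.6, 0.9], [0, 0, 0]],
  [60, [-0.8, 0.6, 0], [0, 0, 0]],
  [60, [-0.8, 0.6, 0], [0, 0, 0]],
  [60, [-0.8, 0.6, 0], [0, 0, 0]],
  [60, [-0.8, 0.6, 0], [0, 0, 0]],
  [60, [-0.8, 0.6, 0], [0, 0, 0]],
  [60, [-0.8, 0.6, 0], [0, 0, 0]],
  [60, [-0.8, 0.6, 0], [0, 0, 0]],
  [60, [0, 0, 0], [0, 0, 0]],
])

```text
time_s: 35.03
ee_pos: [475.6, 174.1, 136.8]
ee_rot: [179.9, -0.1, -178.1]
force: [0.1, -0.9, -0.7]
gripper_width: 59.6
gripper_force: 0.0
```

```bash
python3 - <<'E'
from h import *
s=state();print(s["time_s"],s["ee_pos"].round(1),s["ee_rot"].round(1))
im=grab_frame("top");cv2.imwrite("pics/raw_t9.png",im)
for c,a,p in brass(im,52): 
    d=np.array(p[:2])-BED;print(c,a,p,"bed",(d@ex).round(1),(d@ey).round(1))
sd=grab_frame("side");cv2.imwrite("pics/raw_s9.png",sd)
a=cv2.resize(im[145:230,165:345],None,fx=3.2,fy=3.2,interpolation=cv2.INTER_CUBIC)
b=cv2.resize(sd[135:235,200:344],None,fx=3.2*1.25,fy=3.2,interpolation=cv2.INTER_CUBIC)
cv2.imwrite("pics/f9.png",np.vstack([a,b[:, :576]]) if b.shape[1]>=576 else b)
hsv=cv2.cvtColor(im,cv2.COLOR_BGR2HSV);k=(hsv[...,2]<60)&(hsv[...,1]<90);print(at("top",(187,183),70))
E
```

```text
35.0333 [475.6 174.1 136.8] [ 1.799e+02 -1.000e-01 -1.781e+02]
[308. 186.] 101 [ 642.  -116.8   52. ] bed -2.2 -138.8
[244.5 188.1] 108 [638.6  51.2  52. ] bed -0.9 29.2
[267.1 187. ] 97 [640.7  -8.6  52. ] bed -0.5 -30.6
[223.8 189.1] 106 [636.8 106.4  52. ] bed -1.1 84.5
[651.1 201.4  70. ]
```

View pics/f9.png

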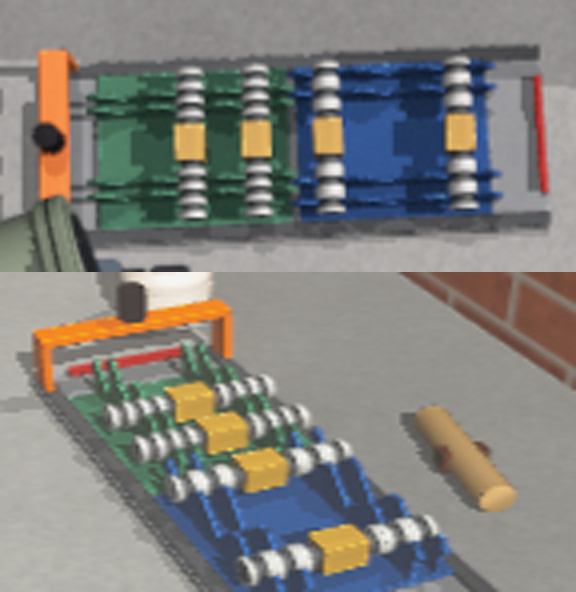

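All four studs are seated in the right gauges (brass centred within ~2 mm), and no others are in view; the bridge is still at the left. Now the knob.

Emit:
move_arm([
  [60, [0.7, 0.19, 0], [0, 0, 0]],
  [60, [0.7, 0.19, 0], [0, 0, 0]],
  [60, [0.7, 0.19, 0], [0, 0, 0]],
  [60, [0.7, 0.19, 0], [0, 0, 0]],
  [60, [0.7, 0.19, 0], [0, 0, 0]],
  [60, [0.7, 0.19, 0], [0, 0, 0]],
  [60, [0.7, 0.19, 0], [0, 0, 0]],
  [60, [0.7, 0.19, 0], [0, 0, 0]],
  [60, [0.76, 0.18, 0], [0, 0, 0]],
  [60, [0, 0, 0], [0, 0, 0]],
  [60, [0, 0, -0.7], [0, 0, 0]],
  [60, [0, 0, -0.7], [0, 0, 0]],
  [60, [0, 0, -0.6], [0, 0, 0]],
  [60, [0, 0, -0.3], [0, 0, 0]],
  [60, [0, 0, 0], [0, 0, 0]],
])

```text
time_s: 36.38
ee_pos: [636.9, 213.7, 76.5]
ee_rot: [-179.9, -0.2, -178.3]
force: [-1.0, -0.7, -0.1]
gripper_width: 60.2
gripper_force: 0.0
```

Emit:
move_arm([
  [60, [-0.05, 0.1, 0.12], [0, 0, 0]],
  [60, [0, 0, 0], [0, 0, 0]],
  [15, [0, 0, 0], [0, 0, 0]],
  [15, [0, 0, 0], [0, 0, 0]],
  [15, [0, 0, 0], [0, 0, 0]],
  [15, [0, 0, 0], [0, 0, 0]],
  [15, [0, 0, 0], [0, 0, 0]],
  [15, [0, 0, 0], [0, 0, 0]],
  [15, [0, 0, 0], [0, 0, 0]],
], grip_force=15)

```text
time_s: 37.13
ee_pos: [636.8, 216.6, 81.5]
ee_rot: [-179.9, -0.0, -178.3]
force: [-0.5, -2.4, 1.2]
gripper_width: 21.6
gripper_force: 15.0
```

Emit:
move_arm([
  [15, [0.01, -0.3, 0], [0, 0, 0]],
  [15, [0.02, -0.6, 0], [0, 0, 0]],
  [15, [0.02, -0.6, 0], [0, 0, 0]],
  [15, [0.02, -0.6, 0], [0, 0, 0]],
  [15, [0.02, -0.6, 0], [0, 0, 0]],
  [15, [0.02, -0.6, 0], [0, 0, 0]],
  [15, [0.02, -0.6, 0], [0, 0, 0]],
  [15, [0.02, -0.6, 0], [0, 0, 0]],
  [15, [0.01, -0.3, 0], [0, 0, 0]],
  [15, [0, 0, 0], [0, 0, 0]],
])

```text
time_s: 37.97
ee_pos: [640.3, 93.9, 81.5]
ee_rot: [-179.8, -0.1, -178.4]
force: [-3.5, -2.6, 2.8]
gripper_width: 21.5
gripper_force: 15.0
```

Emit:
move_arm([
  [15, [0.01, -0.3, 0], [0, 0, 0]],
  [15, [0.015, -0.6, 0], [0, 0, 0]],
  [15, [0.015, -0.6, 0], [0, 0, 0]],
  [15, [0.015, -0.6, 0], [0, 0, 0]],
  [15, [0.015, -0.6, 0], [0, 0, 0]],
  [15, [0.015, -0.6, 0], [0, 0, 0]],
  [15, [0.015, -0.6, 0], [0, 0, 0]],
  [15, [0.015, -0.6, 0], [0, 0, 0]],
  [15, [0.015, -0.6, 0], [0, 0, 0]],
  [15, [0.015, -0.6, 0], [0, 0, 0]],
  [15, [0.015, -0.6, 0], [0, 0, 0]],
  [15, [0.015, -0.6, 0], [0, 0, 0]],
  [15, [0.015, -0.6, 0], [0, 0, 0]],
  [15, [0.015, -0.6, 0], [0, 0, 0]],
  [15, [0.015, -0.6, 0], [0, 0, 0]],
  [15, [0.015, -0.6, 0], [0, 0, 0]],
  [15, [0.015, -0.6, 0], [0, 0, 0]],
  [15, [0.01, -0.3, 0], [0, 0, 0]],
  [15, [0, 0, 0], [0, 0, 0]],
])

```text
time_s: 39.55
ee_pos: [647.5, -161.0, 81.5]
ee_rot: [-179.8, 0.0, -178.3]
force: [-3.4, -2.4, 1.9]
gripper_width: 21.3
gripper_force: 15.0
```

Emit:
move_arm([
  [15, [0, -0.15, 0], [0, 0, 0]],
  [15, [0, -0.1, 0], [0, 0, 0]],
  [15, [0, -0.1, 0], [0, 0, 0]],
  [15, [0, 0, 0], [0, 0, 0]],
])

```text
time_s: 39.88
ee_pos: [647.7, -166.4, 81.5]
ee_rot: [-180.0, 0.0, -178.2]
force: [-0.0, 0.4, 0.9]
gripper_width: 21.6
gripper_force: 15.0
```

Emit:
move_arm([
  [15, [0, -0.1, 0], [0, 0, 0]],
  [15, [0, -0.1, 0], [0, 0, 0]],
  [15, [0, -0.1, 0], [0, 0, 0]],
  [15, [0, -0.1, 0], [0, 0, 0]],
  [15, [0, -0.1, 0], [0, 0, 0]],
  [15, [0, 0, 0], [0, 0, 0]],
])

```text
time_s: 40.38
ee_pos: [647.8, -173.4, 81.4]
ee_rot: [179.4, 0.0, -178.4]
force: [0.7, 16.2, 3.0]
gripper_width: 21.7
gripper_force: 15.0
```

Against the right stop (16 N, 390 mm of travel). Release, rise and retreat.

Emit:
move_arm([
  [50, [0, 0.15, 0], [0, 0, 0]],
  [50, [0, 0, 0], [0, 0, 0]],
  [50, [0, 0, 0], [0, 0, 0]],
  [50, [0, 0, 0], [0, 0, 0]],
  [50, [0, 0, 0.6], [0, 0, 0]],
  [50, [0, 0, 1], [0, 0, 0]],
  [50, [0, 0, 1], [0, 0, 0]],
  [50, [-0.9, 0, 0], [0, 0, 0]],
  [50, [-0.9, 0, 0], [0, 0, 0]],
  [50, [-0.9, 0, 0], [0, 0, 0]],
  [50, [-0.9, 0, 0], [0, 0, 0]],
  [50, [-0.9, 0, 0], [0, 0, 0]],
  [50, [-0.9, 0, 0], [0, 0, 0]],
  [50, [0, 0, 0], [0, 0, 0]],
  [50, [0, 0, 0], [0, 0, 0]],
])

```text
time_s: 41.63
ee_pos: [511.8, -175.9, 146.9]
ee_rot: [-180.0, 0.1, -178.3]
force: [0.7, 0.2, -0.3]
gripper_width: 49.9
gripper_force: 0.0
```

```bash
python3 - <<'E'
from h import *
im=grab_frame("top")
for c,a,p in brass(im,52):
    d=np.array(p[:2])-BED;print(c,a,"bed",(d@ex).round(1),(d@ey).round(1))
hsv=cv2.cvtColor(im,cv2.COLOR_BGR2HSV)
o=cv2.inRange(hsv,(8,150,120),(16,255,255));o[:,345:]=0;o[:140]=0;o[230:]=0
r=cv2.minAreaRect(cv2.findNonZero(o));p=at("top",r[0],70);d=p[:2]-BED;print("bridge",r,p,"bed y",d@ey)
print(state()["force"].round(1))
cv2.imwrite("pics/f10.png",cv2.resize(im[140:235,160:350],None,fx=4,fy=4))
E
```

```text
[308.  186.1] 98 bed -2.4 -138.8
[244.5 188.1] 108 bed -0.9 29.2
[267.1 187. ] 97 bed -0.5 -30.6
[223.9 189.2] 108 bed -1.5 84.2
bridge ((329.89959716796875, 181.72793579101562), (54.1474494934082, 9.16377067565918), 86.00909423828125) [ 649.2 -172.7   70. ] bed y -194.87259198299674
[ 0.5 -0.6 -0.4]
```

View pics/f10.png

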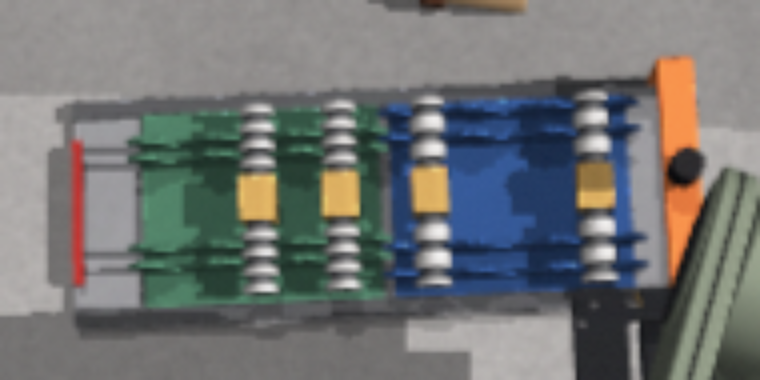

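The bridge is at the right stop (x≈678 px) and all four studs are undisturbed, with the robot clear.

```bash
python3 -c "
from workcell import *
print(job_done())"
```

```text
the job is handed in; nothing more can be done
None
```

The job is handed in: all four studs are seated in their matching gauges (two coarse in blue, two fine in green), the bridge was slid across them to the right end stop, and the jar, brick and ring clamp were not touched; the hand-in call returned no verdict.

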